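# Slide a drive sled into the test rack at the connector's height

### The job

One docking connector stands right behind the rail tower: put the drive sled, plug end first, onto the rail pair level with that connector and let go of it while it still sticks out a good 3 cm short of home. Then push it from its pull tab until it is fully home against the connector. Leave the coffee cup and the dropper bottle standing where they are.

Things in the scene. Friction and masses are not known exactly. Their poses are not given: they have to be found in the camera images.
- sled: drive sled: aluminium plate 136 long (x), 90 wide (y), 4 thick, 0.16 to 0.29 kg, with a black drive 100 x 70 x 9.5 fixed on top from x = -32 to its +x (plug) end, and an upright pull tab at its -x end. Origin: centre of the underside, z up; balance point near x = +9. Loose, starts flat on the bench.
- sled_tab (a point): centre of the sled's pull tab: upright plain plate 5 thick (x), 40 wide (y), 34 high, its top 38 mm above the sled's underside. This point is 65.5 mm behind the sled's origin (x = -65.5) and 21 mm above the underside. 31 mm of bare plate lie between tab and drive. Axes as the sled's.
- sled_plug (a point): centre of the sled's plug end: 68 mm from the sled's origin along +x, 9 mm above the underside. Axes as the sled's. Meets the face centre of the connector when the sled is home.
- tower: open-topped rail tower fixed to the bench: dark steel base 120 (x) x 130 (y) x 6, four posts 98 high, three pairs of steel rails with tops 28, 58 and 88 mm above the bench. Origin: centre of the base's underside; a sled enters at the -x side and travels along +x; z up. The connector in use has its face centre at x = 60, y = 0; the sled is home with its origin at x = -8.
- tower_entry (a point): middle of the rails' front ends, 55 mm ahead of the tower's origin (x = -55), at bench height, axes as the tower's. Rails run 110 mm back from here. Each is a ledge 4 thick from y = 38 to 48 either side, with an outer web 10 high above it: 96 mm clear between webs, which flare out at 30 degrees for 14 mm ahead of here. Nothing crosses between left and right rails above the base.
- face_low (a point): centre of the mating face of the low docking connector: black block 50 wide, 14 high, 43 deep on an aluminium post, 44 mm tall in all. Face centre 37 mm above the bench, 9 mm above the tops of the lowest rail pair; x points from the face back into the block. Fixed. Stands either right behind the tower or beside it as a spare.
- face_mid (a point): centre of the mating face of the mid docking connector: black block 50 wide, 14 high, 43 deep on an aluminium post, 74 mm tall in all. Face centre 67 mm above the bench, 9 mm above the tops of the middle rail pair; x points from the face back into the block. Fixed. Stands either right behind the tower or beside it as a spare.
- face_high (a point): centre of the mating face of the high docking connector: black block 50 wide, 14 high, 43 deep on an aluminium post, 104 mm tall in all. Face centre 97 mm above the bench, 9 mm above the tops of the top rail pair; x points from the face back into the block. Fixed. Stands either right behind the tower or beside it as a spare.
- cup: paper coffee cup with white lid and cardboard sleeve, 118 high, 87 across; origin under its centre. A bystander.
- dropper: small white dropper bottle, 112 high, 44 across; origin under its centre. A bystander.
Mind the look-alikes: they are no part of the job. Of the things that look like the tower, take the one that is farthest from the robot's base at the start. Leave any green look-alike of the sled alone.

How it is judged:
By the outcome, as a careful person would: the job done as asked, in the order asked, and still so for the second after the job is handed in, with the robot touching nothing.
It also fails if it takes over 48 s, if anything falls off the work surface, if the arm or the gripper's body presses on something with over 40 N, if the wrist force passes 120 N, or if a joint passes its speed limit or range.

### The arm

A 6-joint arm with a two-finger parallel gripper is mounted at the origin on the work surface. World frame = base frame: x ahead of the robot, y to its left, z up, the work surface at z = 0. Lengths are in m, angles in rad, forces in N, time in s.
With the tool pointing down it reaches from about 0.35 to 0.85 m from the base axis. Payload 8.1 kg.
Tool frame: the origin (TCP) lies at the very end of the fingers, on their centre line; the grasp point (between the pads) lies 19 mm behind it (pinch_z is the distance from the TCP to the grasp point, in m); z points along the fingers, y is the direction in which the jaws open and shut (so a half turn about z gives the same grasp; the last joint's range is limited). The gripper opens to 93 mm and grips with 3 to 60 N. Pads are 15 mm wide; open, the fingers measure 128 mm over their backs; the gripper's body (75 mm by 188 mm) begins 65 mm behind the grasp point.
Start: joints at [1.121, 0.13, 1.488, -0, 1.523, -0.085], TCP at [0.214, 0.561, 0.219] pointing down, gripper open.
Joint ranges: [-2.96, 2.96], [-0.89, 2.26], [0.02, 2.5], [-1.34, 4.48], [0, 2.73], [-2.66, 2.66]. Speed limits (rad/s): [2.39, 2.39, 2.79, 3.14, 3.14, 3.14].

### API

Orientations are given as a rotation vector (axis times angle).
In Python, from plant import * gives the robot as it stands.
- The arm moves only by the tool move_arm, never from a script. Its argument "series" is a list of rows, each a list of 7 numbers: the shift along the tool's x, y, z each as a share of 10 cm, from -1 to 1, then the turn, a rotation vector about the tool's x, y, z each as a share of 180 degrees, from -1 to 1, then the opening, from -1 (shut) to 1 (fully open). In form: [[dx, dy, dz, rx, ry, rz, jaw], ...]. A call has 1 to 8 rows; each row is the pose to reach, as a shift and turn from the pose commanded when the call began, along the tool's axes at that moment, turning the shorter way round; what a row does not reach only later rows make up. A row lasts 1/10 s, in which the tool goes at most 50 mm and 8.59 degrees, less where a joint would pass 70% of its speed; a pose out of reach is approached as far as the arm can. A call with a number of a shift or a turn outside -1 to 1 is refused whole. A call with a gripper value outside its range is refused whole. The fingers move at their own pace and stop on an object; "squeeze" is the grip in N (left out, the last holds). Time passes only in rows, so rows that repeat a pose let the fingers close. It gives the time, the measured TCP pose, the force and the opening at its end, in the units of the state.
- read_state(): the state, without advancing time (a new reading comes with each control period).
- read_camera(name): name is "scene" or "top" or "wrist"; returns a dict with "frame" (480x640x3 uint8, red, green, blue), "K" (3x3 intrinsics, pixels), "k1" (the pictures are not rectified: a ray, as slopes to the right and down, at radius r is drawn at 1 + k1 r^2 times it, then the intrinsics apply), "rvec" (rotation vector, rad) and "tvec" (3), from world to camera coordinates, as OpenCV has them. Camera axes: x right, y down, z forward; pixel columns grow to the right and rows downward; lengths in m; the calibration is good to about 2 mm. A picture is of the moment at which its call begins. There is no depth.
- close_job(): hands the job in, once; it reports no verdict.
The state is a dict: "t": time; "q": joint angles; "dq": joint speeds; "joint_torque": joint torques, N m; "tool_pos": TCP position; "orientation": TCP orientation; "force": force on the tool from outside, world axes, zero at the start; "wrist_torque": the same for the moment, N m; "opening": finger opening in m.
Only numpy, scipy, OpenCV 4.12 (cv2) and the standard library are available. Lean on these libraries where they do the work, as an engineer would, in place of code of your own. Each camera call takes 0.05 s, during which the arm holds its last target.

## Working session

There is one attempt and no reset: what is moved stays moved. The work goes in short steps, Python scripts to look and compute and a tool call to move; the robot and the scene stay as the last step left them, time stands still between calls to the robot, and variables do not carry over. Pictures are saved under pics/ and viewed, and the job is handed in when it is done.

Besides the shell and the picture viewer there is one more tool, called after "Emit:" as name([rows], argument=value, ...), one row to a line, values as JSON. move_arm: Moves the arm, as the interface text tells. Shift numbers are shares of 10 cm and turn numbers shares of 180 degrees, none past 1 either way. Its arguments: {"type":"object","properties":{"series":{"type":"array","items":{"type":"array","items":{"type":"number"}}},"squeeze":{"type":"number"}},"required":["series"]}

```bash
ls; mkdir -p pics; python3 - <<'E'
from plant import *
import cv2
s=read_state(); print(s)
for n in ("scene","top","wrist"):
    c=read_camera(n); cv2.imwrite(f"pics/{n}0.png",c["frame"][:,:,::-1]); print(n,c["K"],c["k1"],c["rvec"],c["tvec"])
    import pickle; pickle.dump(c,open(f"pics/{n}0.pkl","wb"))
E
```

```text
pics
{'t': 0.0, 'q': array([ 1.12059076e+00,  1.31146690e-01,  1.48927486e+00, -2.18814994e-05,
        1.52300344e+00, -8.54157696e-02]), 'dq': array([ 0.00059859,  0.00043789,  0.00195242, -0.00031179, -0.00128337,
       -0.00142792]), 'joint_torque': array([-3.11385984e-04, -5.59827483e+01, -4.91771328e+01,  7.69764930e-02,
        3.48775322e-02, -1.82453691e-04]), 'tool_pos': array([0.21379806, 0.56000487, 0.21759853]), 'orientation': array([-5.69752615e-01, -3.08902326e+00,  2.78430006e-03]), 'force': array([ 0.3799106 , -0.40494376,  0.16043808]), 'wrist_torque': array([-0.04847869, -0.02339955, -0.01572582]), 'opening': 0.09278741160052748}
scene [[489.80281042   0.         321.56485589]
 [  0.         489.80281042 231.75920328]
 [  0.           0.           1.        ]] -0.0921176089842716 [ 2.54860025  0.70661231 -0.17933058] [-0.3898308  -0.39832378  1.47202649]
top [[481.44408618   0.         320.85068125]
 [  0.         481.44408618 240.45671363]
 [  0.           0.           1.        ]] 0.04244917834550749 [ 2.13180588 -2.14470049  0.17454028] [-0.21670524  0.58852554  1.22253153]
wrist [[397.377086     0.         319.35346521]
 [  0.         397.377086   241.93236858]
 [  0.           0.           1.        ]] -0.044159836851058766 [-2.41878836 -1.66555779 -0.19823737] [-0.59970889 -0.02809248  0.3892698 ]
```

View pics/scene0.png

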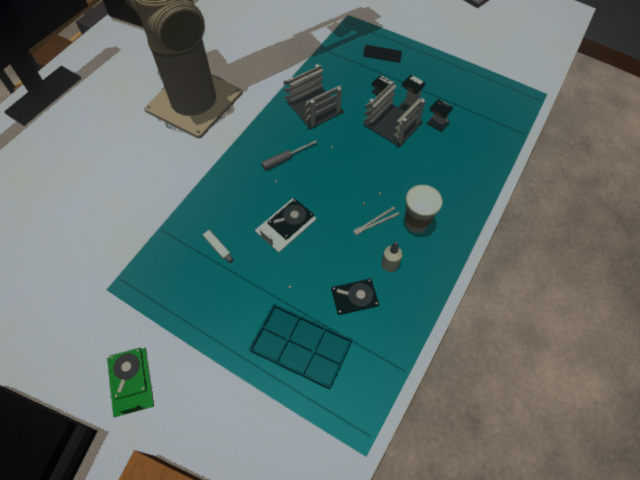

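View pics/top0.png

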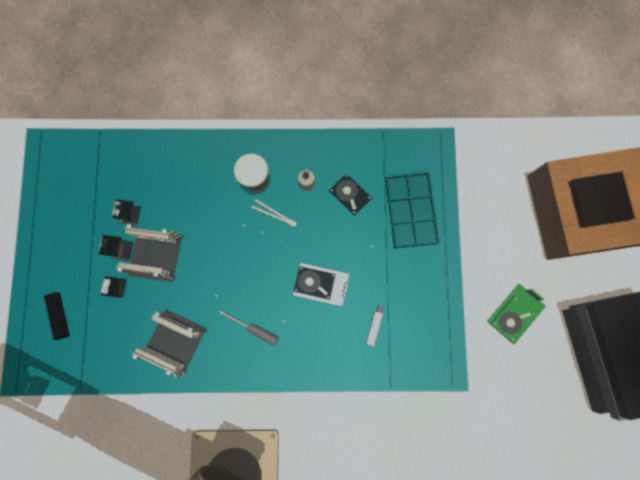

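View pics/wrist0.png

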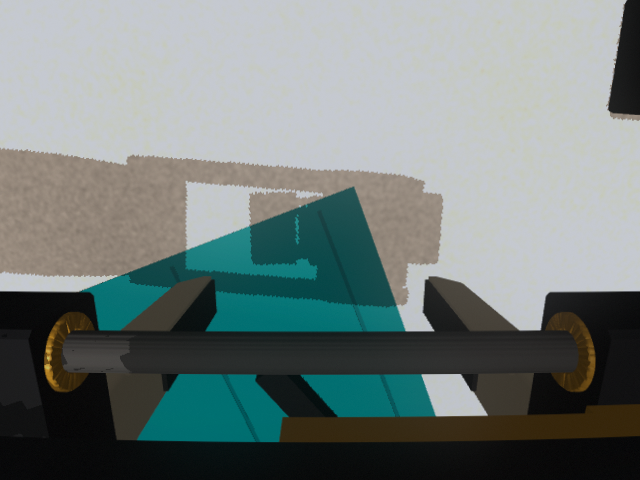

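```bash
cat > h.py <<'E'
import numpy as np, cv2, pickle
def load(n): return pickle.load(open(f"pics/{n}.pkl","rb"))
def snap(n,tag):
    from plant import read_camera
    c=read_camera(n); pickle.dump(c,open(f"pics/{n}{tag}.pkl","wb")); cv2.imwrite(f"pics/{n}{tag}.png",c["frame"][:,:,::-1]); return c
def ray(c,uv):
    K=np.array(c["K"]);d=np.array([c["k1"],0,0,0,0],float)
    p=cv2.undistortPointsIter(np.array(uv,float).reshape(-1,1,2),K,d,None,None,(3,100,1e-12)).reshape(-1,2)
    R=cv2.Rodrigues(np.array(c["rvec"],float))[0];t=np.array(c["tvec"],float).ravel()
    return -R.T@t,(np.c_[p,np.ones(len(p))])@R
def onz(c,uv,z):
    o,d=ray(c,uv); return o+d*((z-o[2])/d[:,2])[:,None]
def proj(c,P):
    return cv2.projectPoints(np.array(P,float).reshape(-1,1,3),np.array(c["rvec"],float),np.array(c["tvec"],float),np.array(c["K"]),np.array([c["k1"],0,0,0,0],float))[0].reshape(-1,2)
def tri(c1,u1,c2,u2):
    o1,d1=ray(c1,u1);o2,d2=ray(c2,u2);out=[]
    for a,b in zip(d1,d2):
        s=np.linalg.lstsq(np.c_[a,-b],o2-o1,rcond=None)[0]
        p=o1+s[0]*a;q=o2+s[1]*b; out.append(np.r_[(p+q)/2,np.linalg.norm(p-q)])
    return np.array(out)
def crop(c,x0,y0,x1,y1,k,fn):
    cv2.imwrite(fn,cv2.resize(c["frame"][y0:y1,x0:x1,::-1],None,fx=k,fy=k,interpolation=cv2.INTER_CUBIC))
E
python3 - <<'E'
from h import *
t=load("top0");s=load("scene0")
crop(t,90,190,220,290,6,"pics/c1.png")
crop(t,280,250,360,315,8,"pics/c2.png")
crop(s,350,60,470,150,6,"pics/c3.png")
crop(s,245,185,335,260,8,"pics/c4.png")
E
```

```text
(no output)
```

View pics/c1.png

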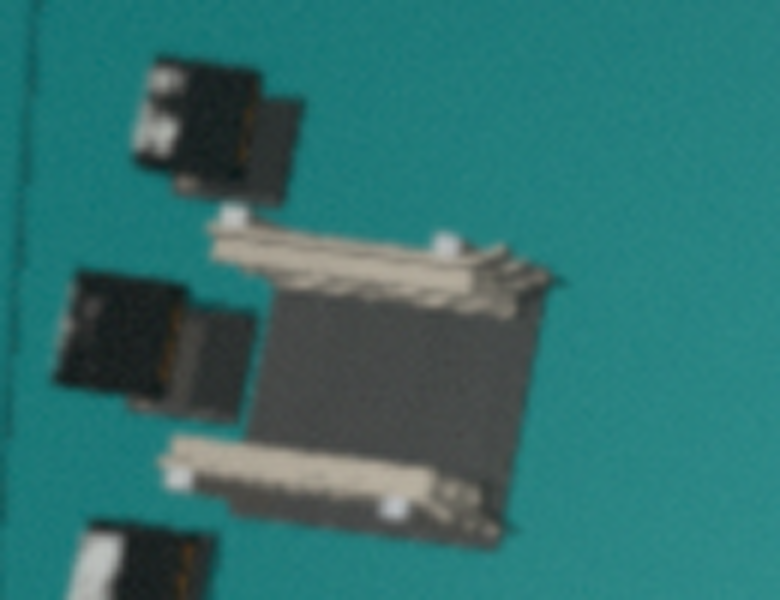

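View pics/c2.png

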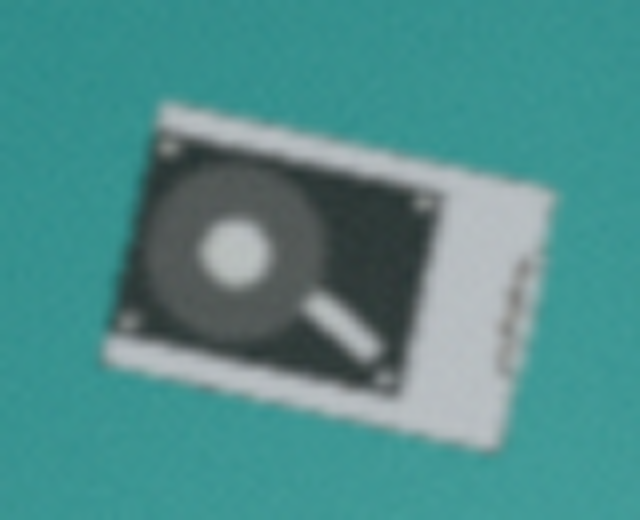

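View pics/c3.png

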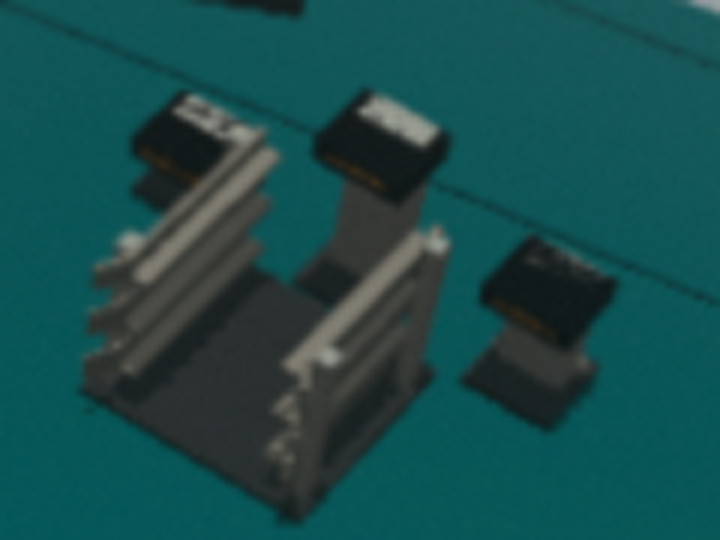

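View pics/c4.png

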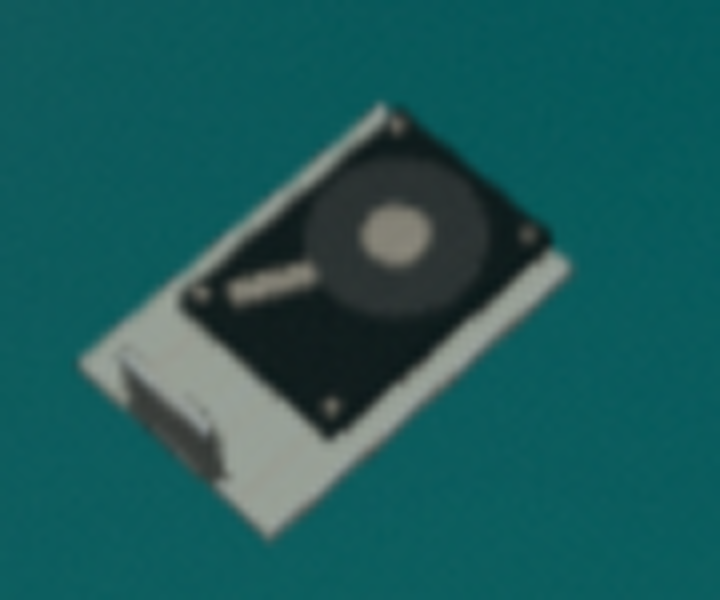

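```bash
python3 - <<'E'
from h import *
np.set_printoptions(precision=4,suppress=True)
t=load("top0");s=load("scene0")
T=lambda a:np.array(a,float)/6+[90,190]-.4
S=lambda a:np.array(a,float)/6+[350,60]-.4
# post tops: frontL? order: back-top, front-top, back-bot, front-bot (in top pic)
print("posts",tri(t,T([[447,241],[180,478],[394,505]]),s,S([[328,355],[128,242]][:1]+[[265,130]]+[[128,242]])))
print(onz(t,T([[233,213],[447,241],[180,478],[394,505]]),.098))
print(onz(s,S([[437,240],[328,355],[128,242]]),.098))
print("base front corners z=6mm",onz(t,T([[556,281],[502,548]]),.006),onz(s,S([[292,520],[82,392]]),.004))
# centre connector top corners: front-top(182,290?), front-bot, back-top, back-bot
A=tri(t,T([[187,290],[165,397],[77,270],[52,382]]),s,S([[395,180],[315,135],[450,135],[370,88]]))
print("conn",A)
C2=lambda a:np.array(a,float)/8+[280,250]-.4
S2=lambda a:np.array(a,float)/8+[245,185]-.4
# sled plate corners: plug-left... top pic: (163,100),(103,365),(555,190),(500,450)
P=onz(t,C2([[163,102],[103,365],[555,190],[500,450]]),.004);print("sled",P, P.mean(0))
Q=onz(s,S2([[572,265],[268,538],[80,362]]),.004);print("scene",Q)
D=onz(t,C2([[155,133],[118,338],[440,195],[403,395]]),.0135);print("drive",D,D.mean(0))
E
```

```text
posts [[0.6084 0.1756 0.0994 0.0002]
 [0.5148 0.2872 0.0944 0.013 ]
 [0.4977 0.1937 0.0949 0.0002]]
[[0.6212 0.2659 0.098 ]
 [0.6088 0.1761 0.098 ]
 [0.5094 0.2811 0.098 ]
 [0.4974 0.1927 0.098 ]]
[[0.6202 0.2675 0.098 ]
 [0.608  0.1768 0.098 ]
 [0.4988 0.1908 0.098 ]]
base front corners z=6mm [[0.6073 0.1564 0.006 ]
 [0.4865 0.1754 0.006 ]] [[0.6133 0.1585 0.004 ]
 [0.4904 0.1766 0.004 ]]
conn [[0.5885 0.2806 0.1074 0.0043]
 [0.5438 0.2869 0.1078 0.0047]
 [0.5973 0.3278 0.1022 0.0022]
 [0.5508 0.3355 0.1023 0.0039]]
sled [[ 0.5345 -0.1634  0.004 ]
 [ 0.4461 -0.1434  0.004 ]
 [ 0.5039 -0.2957  0.004 ]
 [ 0.4171 -0.276   0.004 ]] [ 0.4754 -0.2196  0.004 ]
scene [[ 0.5362 -0.1637  0.004 ]
 [ 0.5064 -0.297   0.004 ]
 [ 0.4202 -0.2755  0.004 ]]
drive [[ 0.523  -0.1611  0.0135]
 [ 0.4546 -0.1489  0.0135]
 [ 0.5016 -0.2566  0.0135]
 [ 0.4352 -0.2436  0.0135]] [ 0.4786 -0.2026  0.0135]
```

```bash
cat >> h.py <<'E'
def Rs(s): return cv2.Rodrigues(np.array(s["orientation"],float))[0]
def plan(target,yaw_y=None,show=True):
    """world target TCP -> tool shift in shares; turn rz so tool y points at yaw (deg, mod 180), tool z down"""
    from plant import read_state
    s=read_state();R=Rs(s);p=np.array(s["tool_pos"])
    d=R.T@(np.array(target)-p)/.1
    out=[d]
    if yaw_y is not None:
        from scipy.spatial.transform import Rotation as RR
        best=None
        for a in (yaw_y,yaw_y+180):
            a=np.radians(a);y=np.array([np.cos(a),np.sin(a),0]);z=np.array([0,0,-1.]);x=np.cross(y,z)
            w=RR.from_matrix(R.T@np.c_[x,y,z]).as_rotvec()/np.pi
            if best is None or np.linalg.norm(w)<np.linalg.norm(best): best=w
        out.append(best)
    print("pos",p.round(4),"shift",d.round(3),"turn",*[o.round(4) for o in out[1:]],"q",np.array(s["q"]).round(2),"F",np.array(s["force"]).round(1),"open",round(s["opening"],4),"t",s["t"])
E
python3 - <<'E'
from h import *
from plant import read_state
print(Rs(read_state()).round(3)); plan([.461,-.284,.219],77.3)
c=load("wrist0");R=cv2.Rodrigues(np.array(c["rvec"]))[0]
print("cam pos",-R.T@np.array(c["tvec"]),"fwd",R[2])
E
```

```text
[[-0.934  0.357 -0.001]
 [ 0.357  0.934 -0.001]
 [ 0.    -0.001 -1.   ]]
pos [0.2138 0.5601 0.2178] shift [-5.321e+00 -7.004e+00 -3.000e-03] turn [-0.0004 -0.0001 -0.0456] q [ 1.12  0.13  1.49  0.    1.52 -0.09] F [-0.4 -0.1 -0.7] open 0.0931 t 0.15
cam pos [0.15351216 0.58407039 0.38375344] fwd [ 0.22099004 -0.08628505 -0.97145164]
```

Emit:
move_arm([
  [-0.35, -0.35, 0, 0, 0, 0, -0.4],
  [-0.7, -0.7, 0, 0, 0, -0.0456, -0.4],
  [-1, -1, 0, 0, 0, -0.0456, -0.4],
], squeeze=40)

```text
t: 0.45
tool_pos: [0.272, 0.4295, 0.2179]
orientation: [-0.338, -3.123, 0.002]
force: [0.7, -0.3, 0.6]
opening: 0.0735
```

```bash
python3 -c "
from h import *
plan([.461,-.284,.219],77.3)"
```

```text
pos [0.272  0.4295 0.2179] shift [-3.373e+00 -6.565e+00 -3.000e-03] turn [-0.0004 -0.0001  0.0019] q [ 0.91 -0.12  1.74 -0.    1.52 -0.45] F [ 0.7 -0.3  0.6] open 0.0735 t 0.45
```

Emit:
move_arm([
  [-0.3, -0.35, 0, 0, 0, 0, -0.4],
  [-0.6, -0.7, 0, 0, 0, 0, -0.4],
  [-0.9, -1, 0, 0, 0, 0, -0.4],
])

```text
t: 0.75
tool_pos: [0.3379, 0.3122, 0.2184]
orientation: [0.347, 3.122, -0.0]
force: [0.9, 0.2, 0.3]
opening: 0.0496
```

Emit:
move_arm([
  [-0.3, -0.35, 0, 0, 0, 0, -0.4],
  [-0.6, -0.7, 0, 0, 0, 0, -0.4],
  [-0.9, -1, 0, 0, 0, 0, -0.4],
])

```text
t: 1.05
tool_pos: [0.4038, 0.1948, 0.2186]
orientation: [0.347, 3.122, -0.0]
force: [0.9, 0.8, -0.7]
opening: 0.0293
```

Emit:
move_arm([
  [-0.2, -0.45, 0, 0, 0, 0, -0.4],
  [-0.4, -0.9, 0, 0, 0, 0, -0.4],
  [-0.5, -1, 0, 0, 0, 0, -0.4],
])

```text
t: 1.35
tool_pos: [0.4305, 0.0842, 0.2185]
orientation: [0.354, 3.122, -0.002]
force: [0.9, 1.0, 0.3]
opening: 0.0282
```

Emit:
move_arm([
  [-0.2, -0.45, 0, 0, 0, 0, -0.4],
  [-0.4, -0.9, 0, 0, 0, 0, -0.4],
  [-0.5, -1, 0, 0, 0, 0, -0.4],
])

```text
t: 1.65
tool_pos: [0.4573, -0.0237, 0.2185]
orientation: [0.353, 3.122, -0.002]
force: [-0.4, 0.9, 0.6]
opening: 0.0277
```

Emit:
move_arm([
  [-0.2, -0.45, 0, 0, 0, 0, -0.5],
  [-0.4, -0.9, 0, 0, 0, 0, -0.5],
  [-0.4, -1, 0, 0, 0, 0, -0.5],
])

```text
t: 1.95
tool_pos: [0.4748, -0.1297, 0.2182]
orientation: [-0.352, -3.122, 0.001]
force: [-0.5, 1.2, 0.2]
opening: 0.0234
```

```bash
python3 -c "
from h import *
plan([.461,-.284,.15],77.3)
snap('wrist','1')"
```

```text
pos [ 0.4748 -0.1297  0.2182] shift [-0.209 -1.535  0.684] turn [-0.0003 -0.     -0.0008] q [-0.37 -0.16  1.78 -0.    1.53 -1.72] F [-0.5  1.2  0.2] open 0.0234 t 1.95
```

View pics/wrist1.png

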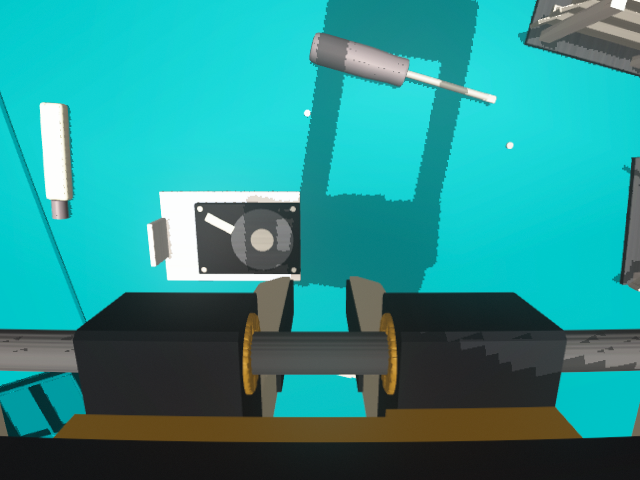

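```bash
python3 -c "
from h import *
c=load('wrist1'); crop(c,130,170,330,300,4,'pics/c5.png')
np.set_printoptions(precision=4,suppress=True)
print(onz(c,[[160,192],[299,192],[167,280]],.004),onz(c,[[149,265],[150,221]],.038),onz(c,[[195,203],[300,202],[300,273],[196,274]],.0135))"
```

```text
[[ 0.4198 -0.2743  0.004 ]
 [ 0.45   -0.1436  0.004 ]
 [ 0.5066 -0.2955  0.004 ]] [[ 0.4806 -0.2911  0.038 ]
 [ 0.4417 -0.2769  0.038 ]] [[ 0.4371 -0.241   0.0135]
 [ 0.4583 -0.1442  0.0135]
 [ 0.5263 -0.1605  0.0135]
 [ 0.5046 -0.2608  0.0135]]
```

View pics/c5.png

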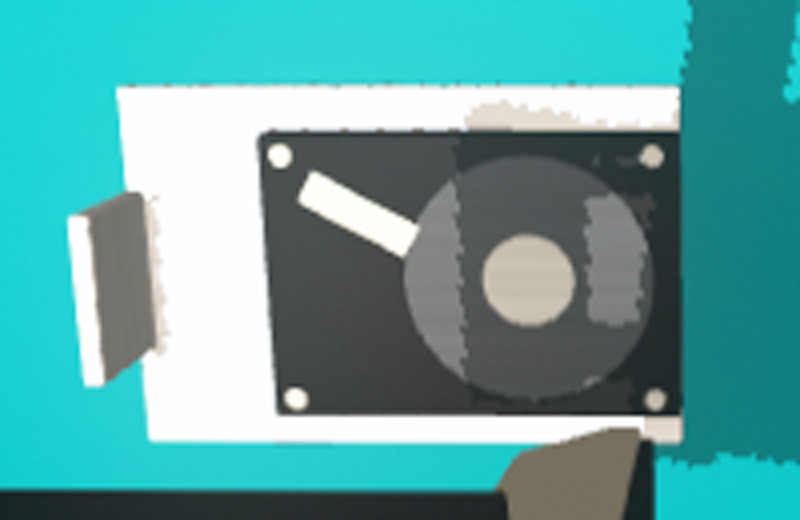

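Emit:
move_arm([
  [-0.1, -0.45, 0, 0, 0, 0, -0.5],
  [-0.2, -0.9, 0.2, 0, 0, 0, -0.5],
  [-0.2, -1, 0.5, 0, 0, 0, -0.5],
  [-0.2, -1, 0.7, 0, 0, 0, -0.5],
])

```text
t: 2.4
tool_pos: [0.4712, -0.2282, 0.1466]
orientation: [-0.35, -3.12, -0.002]
force: [0.5, 0.3, -0.5]
opening: 0.0232
```

```bash
python3 -c "
from h import *
plan([.463,-.283,.06],77.5)"
```

```text
pos [ 0.4712 -0.2282  0.1466] shift [-0.043 -0.553  0.865] turn [ 0.0003 -0.0005 -0.0016] q [-0.55 -0.03  1.79  0.    1.39 -1.9 ] F [ 0.5  0.3 -0.5] open 0.0232 t 2.4
```

Emit:
move_arm([
  [-0.04, -0.45, 0, 0, 0, 0, -0.4],
  [-0.04, -0.55, 0.3, 0, 0, 0, -0.4],
  [-0.04, -0.55, 0.7, 0, 0, 0, -0.4],
  [-0.04, -0.55, 0.85, 0, 0, 0, -0.4],
  [-0.04, -0.55, 0.85, 0, 0, 0, -0.4],
])

```text
t: 2.9
tool_pos: [0.4619, -0.2801, 0.0607]
orientation: [-0.345, -3.117, -0.006]
force: [-0.4, 0.1, 0.5]
opening: 0.028
```

```bash
python3 -c "
from h import *
plan([.463,-.283,.01],77.5)
c=snap('wrist','2')
print(proj(c,[[.463,-.283,.038]]))"
```

```text
pos [ 0.4619 -0.2801  0.0607] shift [-0.019 -0.028  0.507] turn [ 0.001  -0.0018 -0.0007] q [-0.64  0.11  1.81  0.    1.23 -1.99] F [-0.4  0.1  0.5] open 0.028 t 2.9
[[312.90704269 281.68923301]]
```

View pics/wrist2.png

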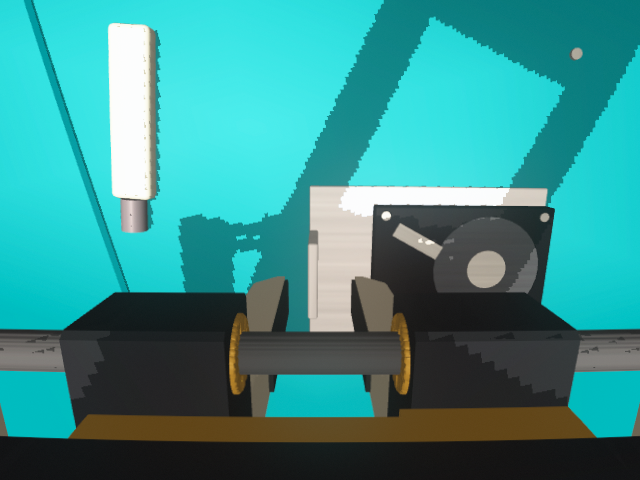

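Emit:
move_arm([
  [-0.02, -0.03, 0.2, 0.001, -0.002, 0, -0.4],
  [-0.02, -0.03, 0.4, 0.001, -0.002, 0, -0.4],
  [-0.02, -0.03, 0.5, 0.001, -0.002, 0, -0.4],
  [-0.02, -0.03, 0.5, 0.001, -0.002, 0, -0.4],
])

```text
t: 3.35
tool_pos: [0.4649, -0.2859, 0.0138]
orientation: [0.346, 3.117, -0.005]
force: [-0.2, -0.2, -0.1]
opening: 0.0279
```

```bash
python3 -c "
from h import *
plan([.463,-.283,.01],77.5)
c=snap('wrist','3')"
```

```text
pos [ 0.4649 -0.2859  0.0138] shift [0.025 0.024 0.038] turn [-0.0009  0.0018 -0.0009] q [-0.65  0.18  1.83 -0.    1.13 -1.99] F [-0.2 -0.2 -0.1] open 0.0279 t 3.35
```

View pics/wrist3.png

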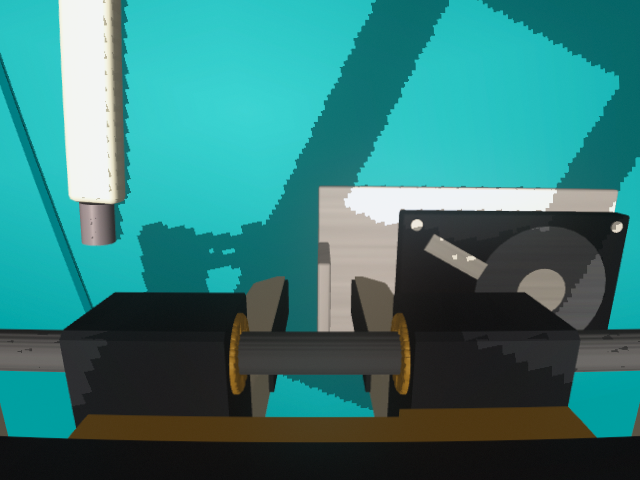

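Emit:
move_arm([
  [0.01, 0.02, 0.03, -0.001, 0.002, 0, -0.4],
  [0.01, 0.02, 0.03, -0.001, 0.002, 0, -0.4],
  [0.01, 0.02, 0.03, -0.001, 0.002, 0, -1],
  [0.01, 0.02, 0.03, -0.001, 0.002, 0, -1],
  [0.01, 0.02, 0.03, -0.001, 0.002, 0, -1],
  [0.01, 0.02, 0.03, -0.001, 0.002, 0, -1],
], squeeze=50)

```text
t: 4.0
tool_pos: [0.4644, -0.2844, 0.0108]
orientation: [0.348, 3.122, -0.0]
force: [-0.4, -0.2, 0.9]
opening: 0.0048
```

```bash
python3 -c "
from h import *
plan([.463,-.283,.01],77.5)"
```

```text
pos [ 0.4644 -0.2844  0.0108] shift [0.016 0.011 0.008] turn [ 0.      0.0001 -0.0011] q [-0.64  0.19  1.83  0.    1.13 -1.99] F [-0.4 -0.2  0.9] open 0.0048 t 4.0
```

Emit:
move_arm([
  [0, 0, -0.1, 0, 0, 0, -1],
  [0, 0, -0.4, 0, 0, 0, -1],
  [0, 0, -0.7, 0, 0, 0, -1],
  [0, 0, -1, 0, 0, 0, -1],
  [0, 0, -1, 0, 0, 0, -1],
])

```text
t: 4.5
tool_pos: [0.4669, -0.2864, 0.1162]
orientation: [0.346, 3.115, -0.007]
force: [1.2, -0.7, -2.5]
opening: 0.0048
```

```bash
python3 -c "
from h import *
plan([.53,.0,.14],82)
c=snap('wrist','4');c=snap('top','4');c=snap('scene','4')
crop(c,200,140,400,290,4,'pics/c6.png')"
```

```text
pos [ 0.4669 -0.2864  0.1162] shift [ 0.011  2.932 -0.249] turn [-0.0012  0.0024 -0.0261] q [-0.64  0.05  1.76 -0.    1.32 -1.99] F [ 1.2 -0.7 -2.5] open 0.0048 t 4.5
```

View pics/c6.png

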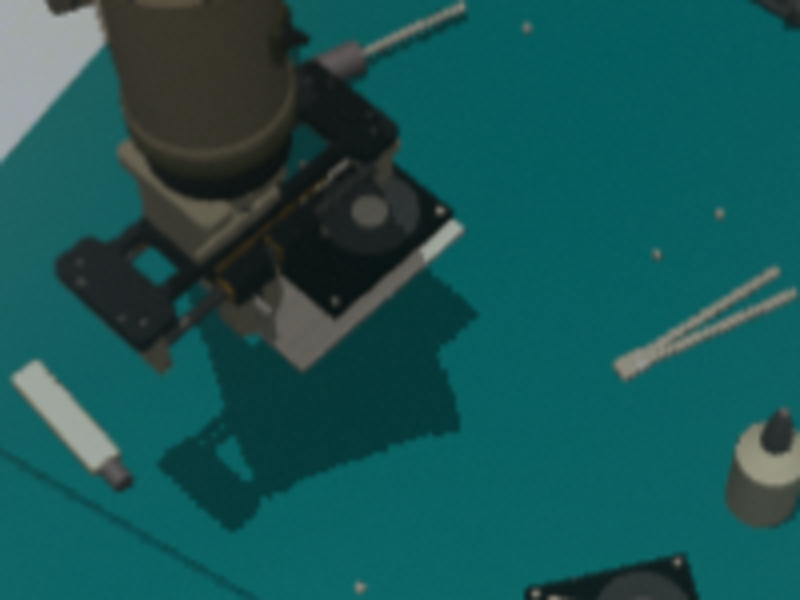

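View pics/wrist4.png

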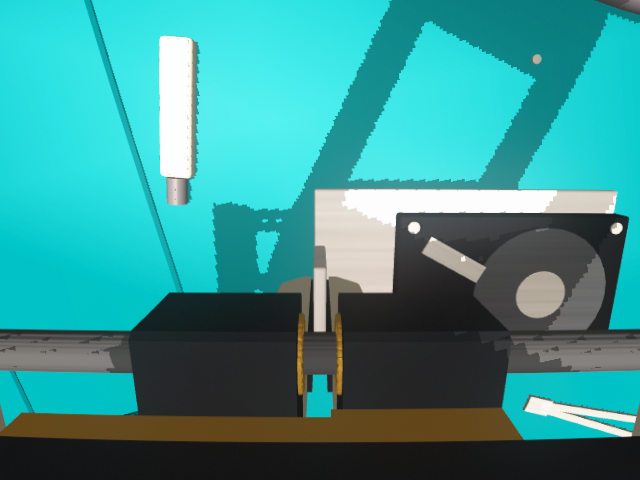

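Emit:
move_arm([
  [0, 0.2, -0.05, 0, 0, -0.007, -1],
  [0, 0.5, -0.15, 0, 0, -0.014, -1],
  [0, 0.8, -0.25, 0, 0, -0.02, -1],
  [0, 1, -0.25, 0, 0, -0.026, -1],
])

```text
t: 5.05
tool_pos: [0.4859, -0.1849, 0.1347]
orientation: [-0.218, -3.133, -0.002]
force: [1.4, 0.7, -1.6]
opening: 0.0046
```

Emit:
move_arm([
  [0, 0.35, 0, 0, 0, 0, -1],
  [0, 0.7, 0, 0, 0, 0, -1],
  [0, 1, 0, 0, 0, 0, -1],
])

```text
t: 5.35
tool_pos: [0.4986, -0.0858, 0.1332]
orientation: [-0.219, -3.13, -0.002]
force: [-0.0, 0.8, -1.8]
opening: 0.0046
```

Emit:
move_arm([
  [0, 0.3, 0, 0, 0, 0, -1],
  [0, 0.6, 0, 0, 0, 0, -1],
  [0, 0.8, 0, 0, 0, 0, -1],
  [0, 0.9, 0, 0, 0, 0, -1],
  [0, 0.9, 0, 0, 0, 0, -1],
  [0, 0.9, 0, 0, 0, 0, -1],
])

```text
t: 5.95
tool_pos: [0.5121, 0.0008, 0.1347]
orientation: [-0.219, -3.132, 0.001]
force: [0.5, -0.4, -2.7]
opening: 0.0048
```

```bash
python3 -c "
from h import *
plan([.53,.015,.14],82)
c=snap('wrist','5');c=snap('scene','5')
crop(c,300,40,460,160,5,'pics/c7.png')
c=snap('top','5')
crop(c,90,180,290,300,4,'pics/c8.png')
"
```

```text
pos [0.5121 0.0008 0.1347] shift [-0.158  0.166 -0.053] turn [-0.0002 -0.0005 -0.    ] q [-0.1  -0.05  1.83 -0.    1.36 -1.53] F [ 0.5 -0.4 -2.7] open 0.0048 t 5.95
```

View pics/c7.png

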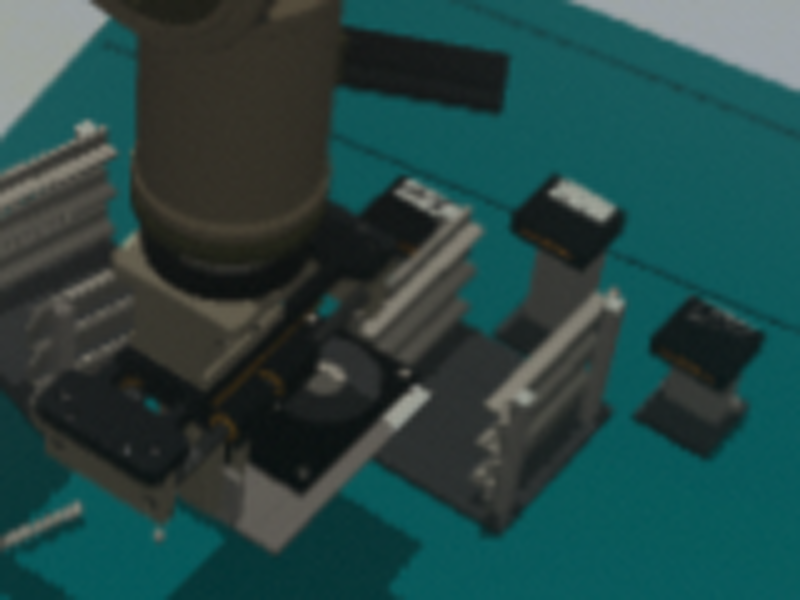

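View pics/c8.png

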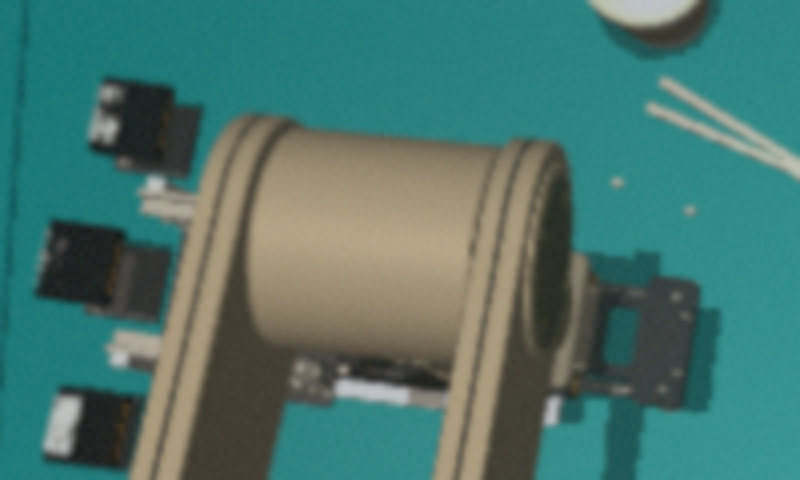

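View pics/wrist5.png

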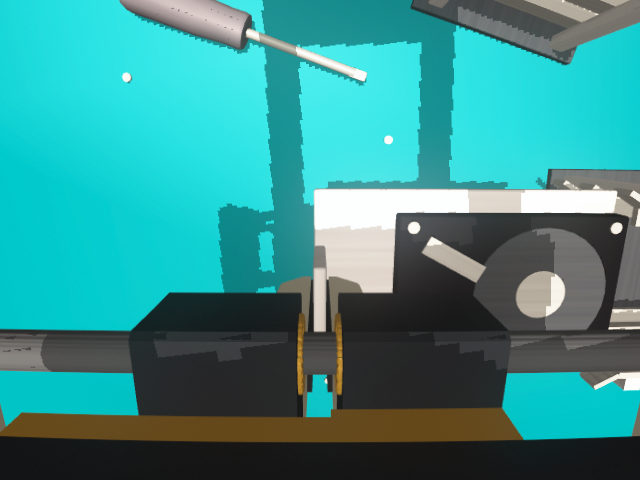

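```bash
python3 -c "
from h import *
from plant import read_state
np.set_printoptions(precision=4,suppress=True)
s=read_state();R=Rs(s);p=np.array(s['tool_pos'])
zt=p[2]-.0108+.004
c=load('wrist5')
def loc(P): 
  d=(P-p)@R
  return np.c_[d[:,1],d[:,0],d[:,2]]   # sled x, sled y (tool x ~ left)
print('toolx',R[:,0])
print('wrist plate left corners',loc(onz(c,[[314,189.5],[616,190.5]],zt)))
print('drive',loc(onz(c,[[397,213],[628,214]],zt+.0095)))
c=load('scene5')
U=np.array([[430,387],[275,551]])/5+[300,40]-.4
P=onz(c,U,zt);print(P,loc(P))
# rails via scene5 same camera: posts
print(onz(c,np.array([[525,397],[613,300]])/5+[300,40]-.4,.098))
crop(load('wrist5'),520,150,640,400,3,'pics/c9.png')
"
```

```text
toolx [-0.9901  0.1406  0.0003]
wrist plate left corners [[-0.0015  0.0466  0.0068]
 [ 0.1324  0.0469  0.0068]]
drive [[ 0.033   0.038  -0.0027]
 [ 0.1323  0.038  -0.0027]]
[[ 0.5718  0.1292  0.1286]
 [ 0.5552 -0.0085  0.1286]] [[ 0.1359 -0.0406  0.0067]
 [-0.0027 -0.0435  0.0068]]
[[0.6091 0.1765 0.098 ]
 [0.6197 0.2671 0.098 ]]
```

View pics/c9.png

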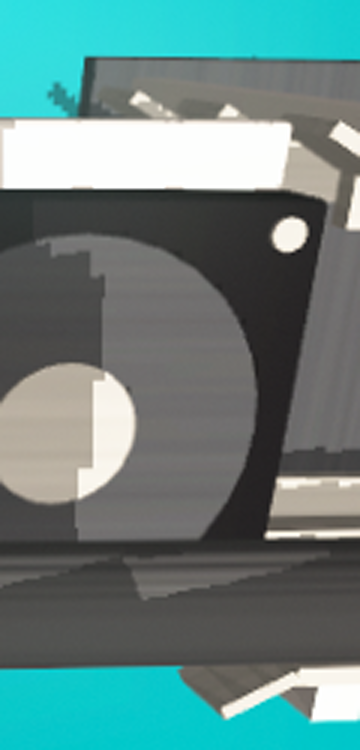

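Emit:
move_arm([
  [-0.08, 0, 0.1, 0, 0, 0, -1],
  [-0.17, 0, 0.2, 0, 0, 0, -1],
  [-0.17, 0.05, 0.3, 0, 0, 0, -1],
  [-0.17, 0.1, 0.3, 0, 0, 0, -1],
  [-0.17, 0.1, 0.3, 0, 0, 0, -1],
  [-0.17, 0.1, 0.3, 0, 0, 0, -1],
])

```text
t: 6.7
tool_pos: [0.531, 0.0091, 0.1061]
orientation: [0.219, 3.133, -0.0]
force: [0.2, -0.3, -1.8]
opening: 0.0048
```

```bash
python3 -c "
from h import *
plan([.53,.015,.105],82)
c=snap('wrist','6')
crop(c,520,150,640,400,3,'pics/c10b.png')
crop(c,280,150,640,420,2.2,'pics/c11.png')
c=snap('scene','6')
crop(c,330,60,450,160,6,'pics/c10.png')
"
```

```text
pos [0.531  0.0091 0.1061] shift [0.018 0.058 0.011] turn [-0.      0.0002  0.0001] q [-0.08  0.03  1.81 -0.    1.31 -1.51] F [ 0.2 -0.3 -1.8] open 0.0048 t 6.7
```

View pics/c10.png

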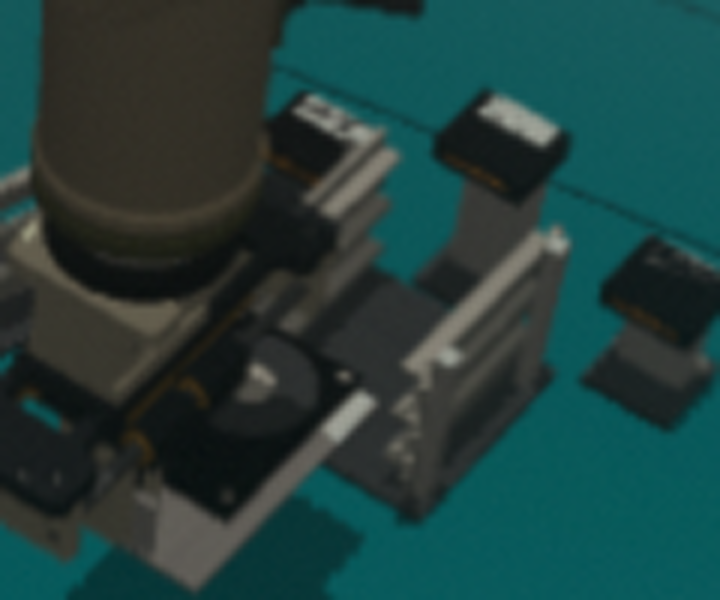

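View pics/c11.png

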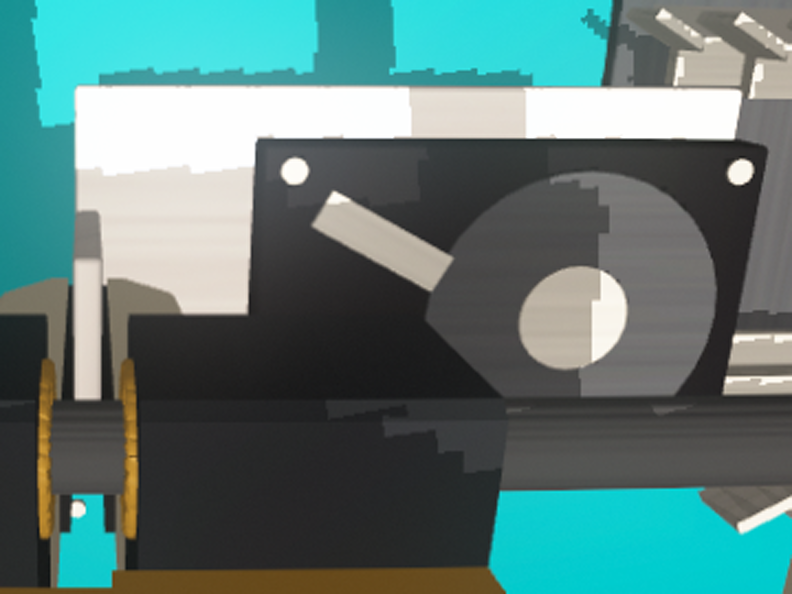

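```bash
python3 -c "
from h import *
c=load('wrist6')
crop(c,550,145,640,215,8.5,'pics/c12.png')
crop(c,550,290,640,400,6,'pics/c13.png')
"
```

```text
(no output)
```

View pics/c12.png

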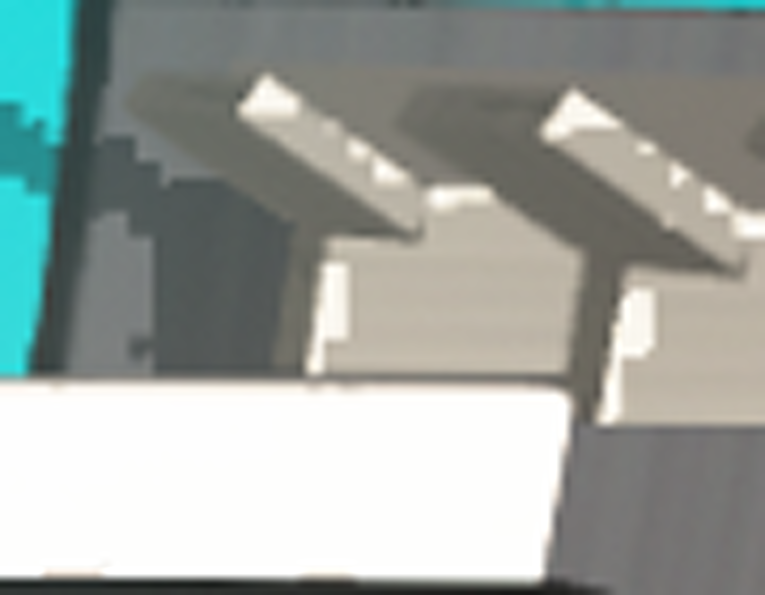

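View pics/c13.png

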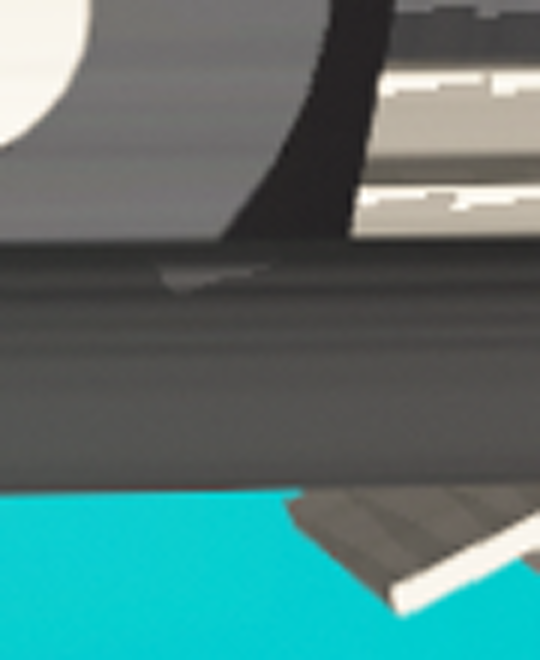

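```bash
python3 -c "
from h import *
np.set_printoptions(precision=4,suppress=True)
c=load('wrist6')
A=np.array([[310,372],[598,424],[322,238],[622,265]])/8.5+[550,145]-.45
B=np.array([[398,612],[288,500]])/6+[550,290]-.4
S=np.array([[572,385]])/8.5+[550,145]-.45
u=np.array([.139,.990]);r=np.array([.990,-.139])
f=lambda P:np.c_[P[:,:2]@u,P[:,:2]@r]
for z in(.028,.058,.088,.098): print(z,f(onz(c,A,z)),'B',f(onz(c,B,z)))
print('sled corner',f(onz(c,S,.0993)))
"
```

```text
0.028 [[0.25   0.4848]
 [0.2729 0.4885]
 [0.2494 0.4751]
 [0.2727 0.4768]] B [[0.2976 0.6307]
 [0.2806 0.615 ]]
0.058 [[0.2295 0.4817]
 [0.2496 0.4849]
 [0.229  0.4732]
 [0.2495 0.4746]] B [[0.2713 0.6097]
 [0.2564 0.5959]]
0.088 [[0.209  0.4786]
 [0.2263 0.4814]
 [0.2086 0.4712]
 [0.2262 0.4725]] B [[0.2449 0.5886]
 [0.2321 0.5768]]
0.098 [[0.2022 0.4776]
 [0.2186 0.4802]
 [0.2018 0.4706]
 [0.2184 0.4718]] B [[0.2362 0.5816]
 [0.2241 0.5704]]
sled corner [[0.2158 0.478 ]]
```

Emit:
move_arm([
  [0, 0.1, 0.03, 0, 0, 0, -1],
  [0, 0.25, 0.03, 0, 0, 0, -1],
  [0, 0.4, 0.03, 0, 0, 0, -1],
  [0, 0.5, 0.03, 0, 0, 0, -1],
  [0, 0.5, 0.03, 0, 0, 0, -1],
  [0, 0.5, 0.03, 0, 0, 0, -1],
])

```text
t: 7.4
tool_pos: [0.5378, 0.0588, 0.1026]
orientation: [-0.217, -3.134, 0.001]
force: [-0.6, 0.6, -1.9]
opening: 0.0044
```

```bash
python3 -c "
from h import *
plan([.54,.1,.1],82)
c=snap('wrist','7')
crop(c,280,150,640,420,2.2,'pics/c14.png')
c=snap('scene','7')
crop(c,330,60,450,160,6,'pics/c15.png')
"
```

```text
pos [0.5378 0.0588 0.1026] shift [0.035 0.411 0.026] turn [-0.0001 -0.      0.0004] q [ 0.01  0.06  1.78 -0.    1.3  -1.42] F [-0.6  0.6 -1.9] open 0.0044 t 7.4
```

View pics/c14.png

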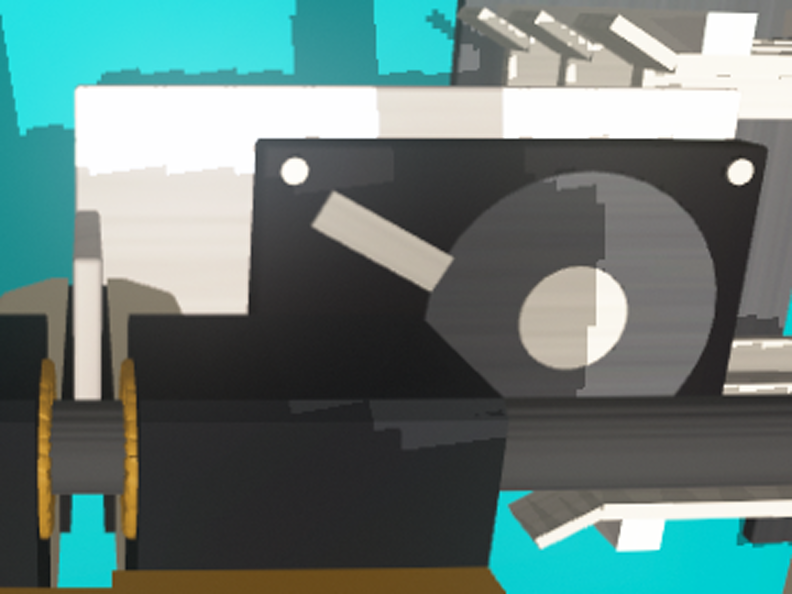

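View pics/c15.png

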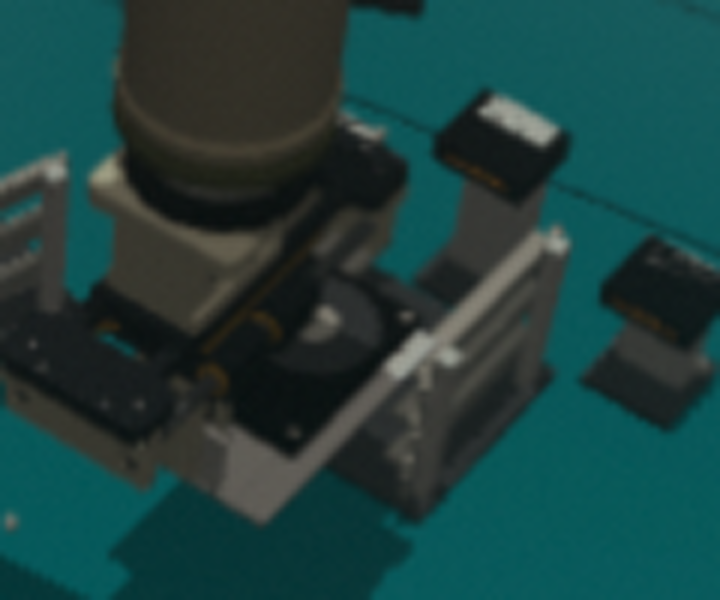

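```bash
python3 -c "
from h import *
c=load('wrist7')
crop(c,540,145,640,215,8,'pics/c16.png')
"
```

```text
(no output)
```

View pics/c16.png

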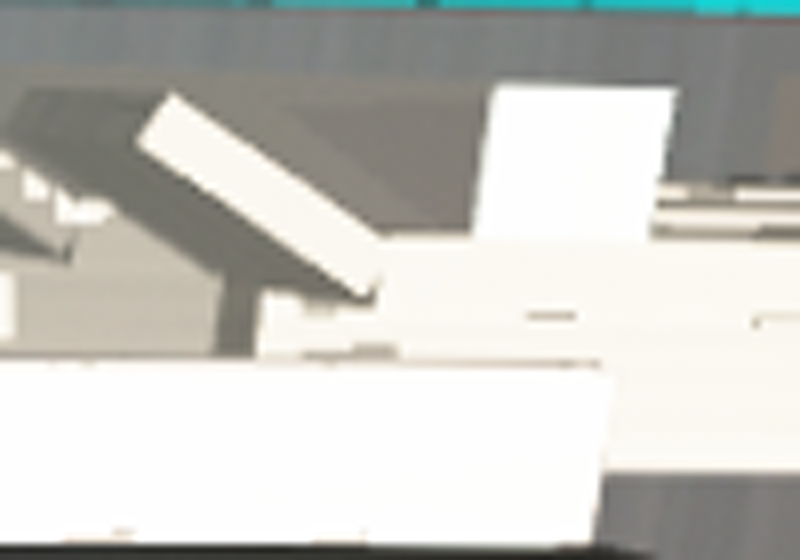

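```bash
python3 -c "
from h import *
from plant import read_state
np.set_printoptions(precision=4,suppress=True)
c=load('wrist7')
X=lambda a:np.array(a)/8+[540,145]-.44
u=np.array([.139,.990]);r=np.array([.990,-.139])
f=lambda P:np.c_[P[:,:2]@u,P[:,:2]@r]
print('web inner bend z98',f(onz(c,X([[372,292]]),.098)))
print('post inner edges at 98',f(onz(c,X([[475,238],[650,238]]),.098)))
print('ledge inner',f(onz(c,X([[700,471],[259,356]]),.088)))
print('sled',f(onz(c,X([[605,364],[50,357]]),.0958)))
p=read_state()['tool_pos'];print(f(p[None]))
"
```

```text
web inner bend z98 [[0.2495 0.4738]]
post inner edges at 98 [[0.2549 0.4709]
 [0.2649 0.4707]]
ledge inner [[0.2781 0.4849]
 [0.2501 0.4784]]
sled [[0.2652 0.4778]
 [0.2331 0.4777]]
[[0.1324 0.5243]]
```

Emit:
move_arm([
  [0, 0.15, 0, 0, 0, 0, -1],
  [0, 0.3, 0, 0, 0, 0, -1],
  [0, 0.45, 0, 0, 0, 0, -1],
  [0, 0.62, 0, 0, 0, 0, -1],
  [0, 0.62, 0, 0, 0, 0, -1],
  [0, 0.62, 0, 0, 0, 0, -1],
])

```text
t: 8.1
tool_pos: [0.5465, 0.1207, 0.1025]
orientation: [-0.217, -3.134, 0.0]
force: [0.4, -0.7, -3.1]
opening: 0.0046
```

```bash
python3 -c "
from h import *
plan([.54,.12,.0988],82)
c=snap('wrist','8')
crop(c,280,150,640,420,2.2,'pics/c17.png')
"
```

```text
pos [0.5465 0.1207 0.1025] shift [ 0.063 -0.016  0.037] turn [-0.0001 -0.0001  0.0005] q [ 0.13  0.11  1.73 -0.    1.3  -1.31] F [ 0.4 -0.7 -3.1] open 0.0046 t 8.1
```

View pics/c17.png

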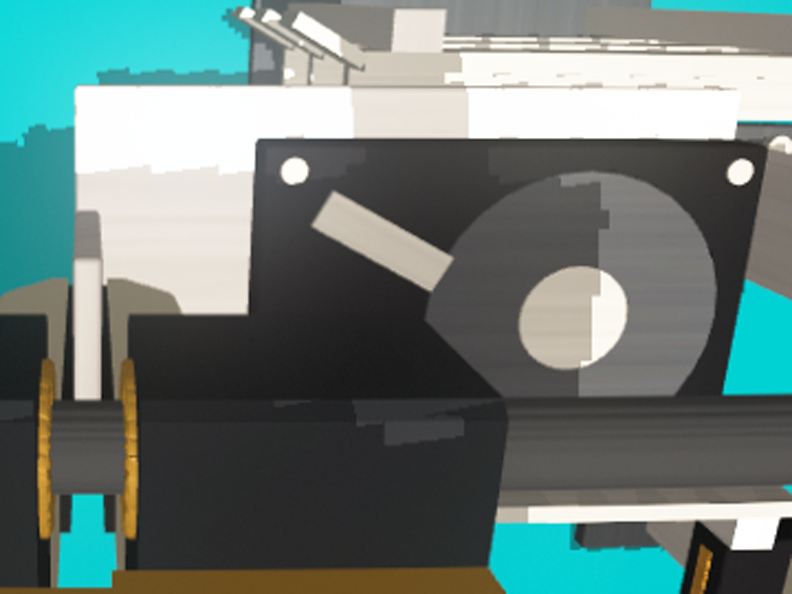

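Emit:
move_arm([
  [0, 0, 0.02, 0, 0, 0, -1],
  [0, 0, 0.03, 0, 0, 0, -1],
  [0, 0, 0.03, 0, 0, 0, -1],
  [0, 0, 0.03, 0, 0, 0, -1],
])

```text
t: 8.55
tool_pos: [0.5465, 0.1195, 0.0996]
orientation: [-0.22, -3.134, 0.0]
force: [0.1, 0.2, -2.2]
opening: 0.005
```

Emit:
move_arm([
  [0, 0, 0.005, 0, 0, 0, -1],
  [0, 0, 0.01, 0, 0, 0, -1],
  [0, 0, 0.01, 0, 0, 0, -1],
  [0, 0, 0.01, 0, 0, 0, -1],
])

```text
t: 8.95
tool_pos: [0.5467, 0.1197, 0.0989]
orientation: [0.22, 3.133, -0.0]
force: [-0.5, -1.9, -1.9]
opening: 0.0051
```

Emit:
move_arm([
  [0, 0, 0.005, 0, 0, 0, -1],
  [0, 0, 0.01, 0, 0, 0, -1],
  [0, 0, 0.01, 0, 0, 0, -1],
  [0, 0, 0.01, 0, 0, 0, -1],
])

```text
t: 9.35
tool_pos: [0.5468, 0.1197, 0.0986]
orientation: [0.22, 3.133, -0.0]
force: [-3.2, -2.5, 6.3]
opening: 0.0045
```

```bash
python3 -c "
from h import *
from plant import read_state
plan([.54,.12,.0988],82)
s=read_state();print(s['wrist_torque'])
c=snap('scene','9')
crop(c,330,60,450,160,6,'pics/c18.png')
"
```

```text
pos [0.5468 0.1197 0.0986] shift [ 0.068 -0.006 -0.002] turn [-0.      0.0002 -0.0001] q [ 0.12  0.11  1.73 -0.    1.3  -1.31] F [-3.2 -2.5  6.3] open 0.0045 t 9.35
[-0.16693131  0.55492236  0.09737689]
```

View pics/c18.png

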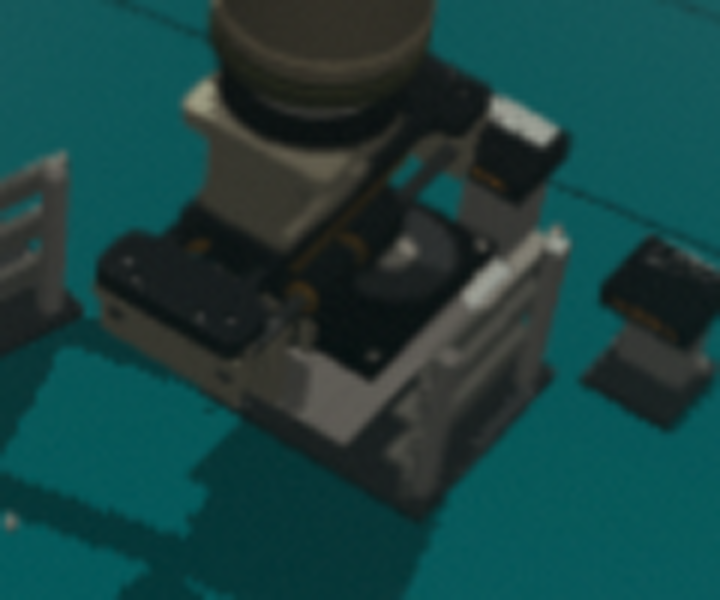

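Emit:
move_arm([
  [0, 0, -0.01, 0, 0, 0, -0.8],
  [0, 0, -0.01, 0, 0, 0, -0.5],
  [0, 0, -0.01, 0, 0, 0, -0.5],
  [0, 0, -0.01, 0, 0, 0, -0.5],
])

```text
t: 9.8
tool_pos: [0.5465, 0.1199, 0.0985]
orientation: [-0.219, -3.134, -0.0]
force: [0.1, 0.5, -0.4]
opening: 0.0227
```

```bash
python3 -c "
from h import *
from plant import read_state
plan([.54,.12,.0988],82)
c=snap('wrist','10')
crop(c,280,150,640,420,2.2,'pics/c19.png')
"
```

```text
pos [0.5465 0.1199 0.0985] shift [ 0.064 -0.008 -0.003] turn [ 0.     -0.     -0.0001] q [ 0.12  0.11  1.73  0.    1.3  -1.31] F [ 0.1  0.5 -0.4] open 0.0227 t 9.8
```

View pics/c19.png

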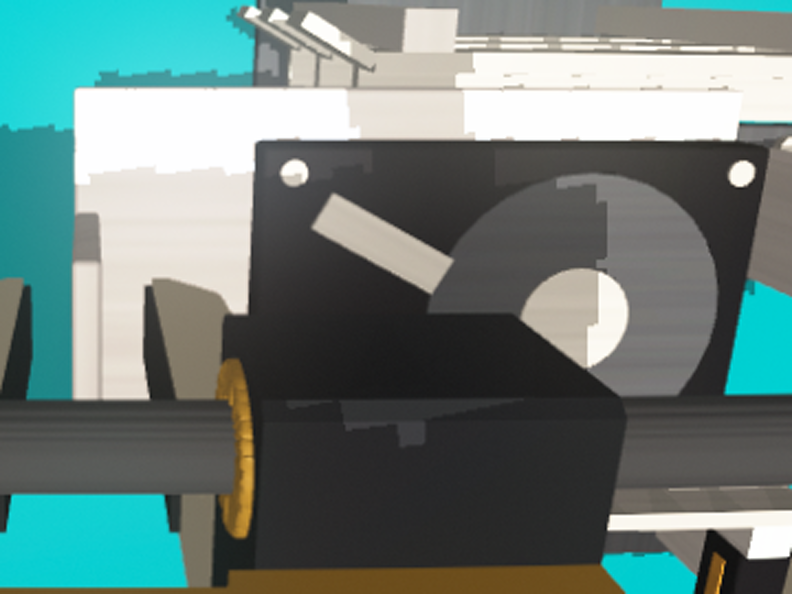

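Emit:
move_arm([
  [0, 0, -0.1, 0, 0, 0, -0.5],
  [0, 0, -0.3, 0, 0, 0, -0.5],
  [0, 0, -0.5, 0, 0, 0, -0.5],
  [0.02, 0, -0.5, 0, 0, 0, -0.5],
  [0.02, -0.2, -0.5, 0, 0, 0, -1],
  [0.02, -0.38, -0.5, 0, 0, 0, -1],
  [0.02, -0.38, -0.5, 0, 0, 0, -1],
  [0.02, -0.38, -0.5, 0, 0, 0, -1],
], squeeze=20)

```text
t: 10.65
tool_pos: [0.539, 0.0825, 0.1482]
orientation: [-0.221, -3.133, -0.0]
force: [0.2, -0.3, -0.1]
opening: 0.0006
```

```bash
python3 -c "
from h import *
from plant import read_state
plan([.54,.12,.0988],82)
c=snap('wrist','11')
c=snap('scene','11')
crop(c,330,60,450,160,6,'pics/c20.png')
"
```

```text
pos [0.539  0.0825 0.1482] shift [0.043 0.373 0.494] turn [ 0.0001 -0.0001 -0.0004] q [ 0.06  0.03  1.73  0.    1.39 -1.37] F [ 0.2 -0.3 -0.1] open 0.0006 t 10.65
```

View pics/wrist11.png

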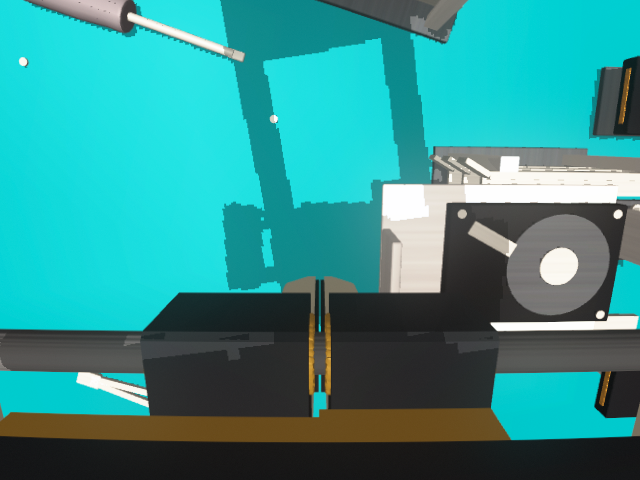

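View pics/c20.png

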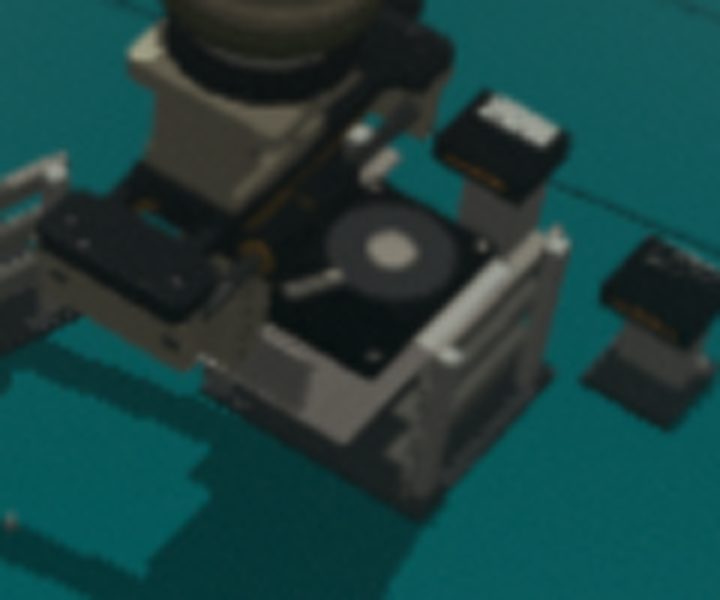

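Emit:
move_arm([
  [0, 0, 0.2, 0, 0, 0, -1],
  [0, 0, 0.4, 0, 0, 0, -1],
  [0, 0, 0.48, 0, 0, 0, -1],
  [0, 0.05, 0.48, 0, 0, 0, -1],
  [0, 0.1, 0.48, 0, 0, 0, -1],
  [0, 0.15, 0.48, 0, 0, 0, -1],
  [0, 0.15, 0.48, 0, 0, 0, -1],
])

```text
t: 11.45
tool_pos: [0.5422, 0.0983, 0.1018]
orientation: [0.218, 3.132, 0.001]
force: [0.1, 0.3, 0.3]
opening: 0.0004
```

Emit:
move_arm([
  [0, 0.03, 0, 0, 0, 0, -1],
  [0, 0.07, 0, 0, 0, 0, -1],
  [0, 0.11, 0, 0, 0, 0, -1],
  [0, 0.15, 0, 0, 0, 0, -1],
  [0, 0.19, 0, 0, 0, 0, -1],
  [0, 0.23, 0, 0, 0, 0, -1],
  [0, 0.23, 0, 0, 0, 0, -1],
])

```text
t: 12.15
tool_pos: [0.5446, 0.1207, 0.1006]
orientation: [0.219, 3.134, 0.001]
force: [0.1, -0.5, -1.0]
opening: 0.0006
```

```bash
python3 -c "
from h import *
from plant import read_state
plan([.54,.12,.0988],82)
c=snap('wrist','12')
c=snap('scene','12')
crop(c,330,60,450,160,6,'pics/c21.png')
"
```

```text
pos [0.5446 0.1207 0.1006] shift [ 0.045 -0.014  0.018] turn [0.0002 0.     0.    ] q [ 0.13  0.1   1.74  0.    1.3  -1.31] F [ 0.1 -0.5 -1. ] open 0.0006 t 12.15
```

View pics/wrist12.png

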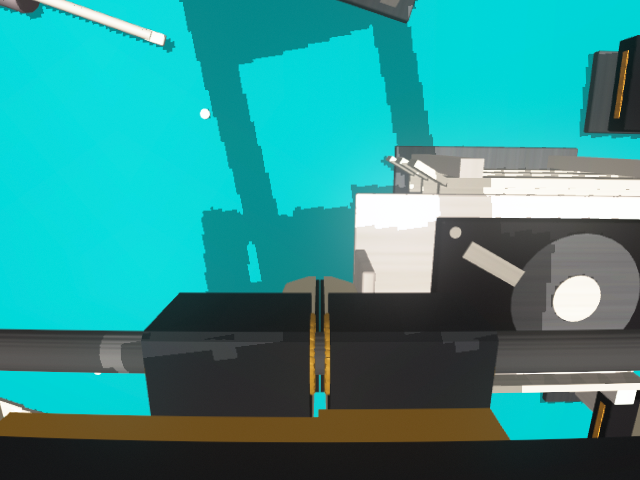

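View pics/c21.png

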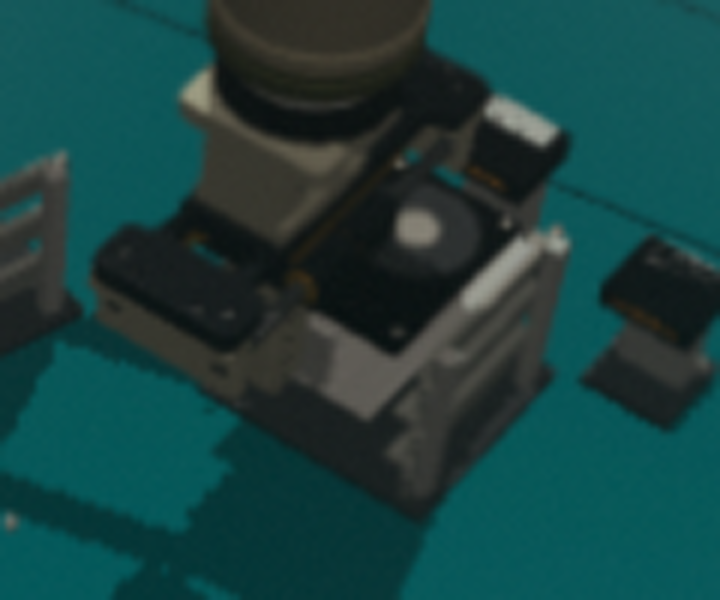

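Emit:
move_arm([
  [0, 0.02, 0, 0, 0, 0, -1],
  [0, 0.04, 0, 0, 0, 0, -1],
  [0, 0.06, 0, 0, 0, 0, -1],
  [0, 0.08, 0, 0, 0, 0, -1],
  [0, 0.1, 0, 0, 0, 0, -1],
  [0, 0.1, 0, 0, 0, 0, -1],
])

```text
t: 12.85
tool_pos: [0.5459, 0.1304, 0.1006]
orientation: [-0.219, -3.134, -0.0]
force: [-0.3, 0.4, 0.1]
opening: 0.0009
```

Emit:
move_arm([
  [0, 0.01, 0, 0, 0, 0, -1],
  [0, 0.02, 0, 0, 0, 0, -1],
  [0, 0.03, 0, 0, 0, 0, -1],
  [0, 0.03, 0, 0, 0, 0, -1],
])

```text
t: 13.25
tool_pos: [0.5464, 0.133, 0.1007]
orientation: [0.22, 3.134, 0.0]
force: [-0.0, -0.6, 0.0]
opening: 0.0002
```

```bash
python3 -c "
from h import *
from plant import read_state
plan([.54,.12,.0988],82)
c=snap('wrist','13')
c=snap('scene','13')
crop(c,330,60,450,160,6,'pics/c22.png')
"
```

```text
pos [0.5464 0.133  0.1007] shift [ 0.045 -0.138  0.019] turn [ 0.      0.     -0.0001] q [ 0.15  0.12  1.72  0.    1.3  -1.28] F [-0.  -0.6  0. ] open 0.0002 t 13.25
```

View pics/c22.png

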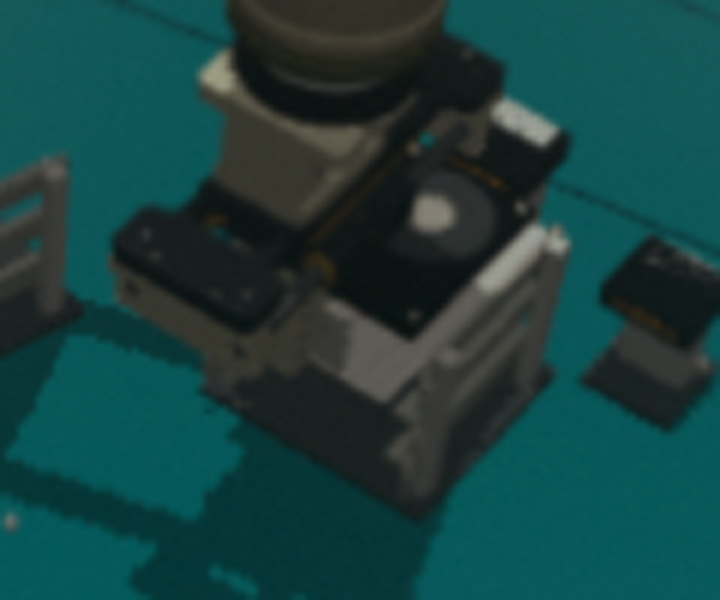

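Not home yet; the connector face is still a little ahead. Continuing in small steps.

Emit:
move_arm([
  [0, 0.01, 0, 0, 0, 0, -1],
  [0, 0.02, 0, 0, 0, 0, -1],
  [0, 0.03, 0, 0, 0, 0, -1],
  [0, 0.03, 0, 0, 0, 0, -1],
])

```text
t: 13.75
tool_pos: [0.5468, 0.1361, 0.1006]
orientation: [0.219, 3.134, 0.0]
force: [0.0, -1.7, -0.1]
opening: 0.0006
```

Emit:
move_arm([
  [0, 0.01, 0, 0, 0, 0, -1],
  [0, 0.02, 0, 0, 0, 0, -1],
  [0, 0.02, 0, 0, 0, 0, -1],
])

```text
t: 14.05
tool_pos: [0.5471, 0.1379, 0.1007]
orientation: [0.219, 3.134, -0.0]
force: [0.5, -2.0, -0.5]
opening: 0.0005
```

Emit:
move_arm([
  [0, 0.01, 0, 0, 0, 0, -1],
  [0, 0.01, 0, 0, 0, 0, -1],
])

```text
t: 14.25
tool_pos: [0.5472, 0.138, 0.1006]
orientation: [-0.22, -3.134, 0.003]
force: [-1.4, -6.4, 1.6]
opening: 0.0008
```

Emit:
move_arm([
  [0, 0.01, 0, 0, 0, 0, -1],
  [0, 0.01, 0, 0, 0, 0, -1],
  [0, 0.01, 0, 0, 0, 0, -1],
])

```text
t: 14.55
tool_pos: [0.5472, 0.138, 0.1007]
orientation: [-0.221, -3.133, 0.005]
force: [-1.7, -10.9, 2.8]
opening: 0.0005
```

```bash
python3 -c "
from h import *
from plant import read_state
plan([.54,.12,.0988],82)
c=snap('scene','14')
crop(c,330,60,450,160,6,'pics/c23.png')
"
```

```text
pos [0.5472 0.138  0.1007] shift [ 0.046 -0.188  0.019] turn [-0.0009 -0.0001 -0.0003] q [ 0.16  0.12  1.72 -0.    1.3  -1.27] F [ -1.7 -10.9   2.8] open 0.0005 t 14.55
```

View pics/c23.png

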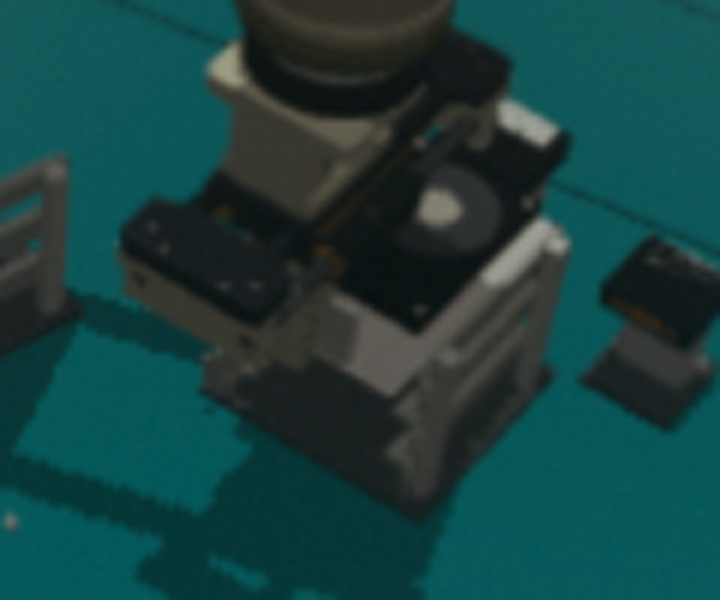

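Emit:
move_arm([
  [0, 0.01, 0, 0, 0, 0, -1],
  [0, 0.02, 0, 0, 0, 0, -1],
  [0, 0.02, 0, 0, 0, 0, -1],
])

```text
t: 14.9
tool_pos: [0.5473, 0.1381, 0.1007]
orientation: [-0.221, -3.133, 0.01]
force: [-4.3, -19.1, 4.9]
opening: 0.0005
```

Firm stop at 19 N with no more travel. Backing off, then lifting clear.

Emit:
move_arm([
  [0, -0.05, 0, 0, 0, 0, -1],
  [0, -0.15, 0, 0, 0, 0, -1],
  [0, -0.3, 0, 0, 0, 0, -1],
  [0, -0.4, -0.2, 0, 0, 0, -1],
  [0, -0.5, -0.6, 0, 0, 0, -1],
  [0, -0.6, -0.9, 0, 0, 0, -1],
  [0, -0.6, -0.9, 0, 0, 0, -1],
])

```text
t: 15.6
tool_pos: [0.5421, 0.081, 0.1964]
orientation: [0.221, 3.125, 0.002]
force: [0.5, 0.6, 0.9]
opening: 0.0007
```

Emit:
move_arm([
  [0, -0.4, -0.1, 0, 0, 0, -1],
  [0, -0.8, -0.2, 0, 0, 0, -1],
  [0, -1, -0.2, 0, 0, 0, -1],
  [0, -1, -0.2, 0, 0, 0, -1],
])

```text
t: 16.0
tool_pos: [0.5248, -0.0193, 0.2104]
orientation: [0.224, 3.133, -0.001]
force: [-0.0, 0.4, -0.5]
opening: 0.0004
```

Emit:
move_arm([
  [0, -0.4, -0.1, 0, 0, 0, -1],
  [0, -0.8, -0.2, 0, 0, 0, -1],
  [0, -1, -0.2, 0, 0, 0, -1],
  [0, -1, -0.2, 0, 0, 0, -1],
])

```text
t: 16.4
tool_pos: [0.511, -0.1173, 0.2302]
orientation: [-0.223, -3.133, 0.0]
force: [0.2, 0.0, -0.5]
opening: 0.0007
```

```bash
python3 -c "
from h import *
c=snap('scene','15')
crop(c,330,50,450,150,6,'pics/c24.png')
c=snap('top','15')
crop(c,90,190,220,290,6,'pics/c25.png')
"
```

```text
(no output)
```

View pics/c24.png

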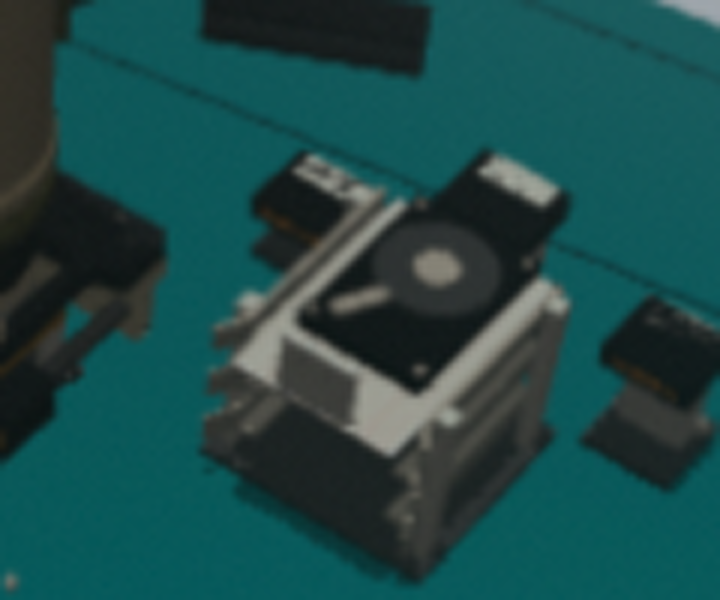

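View pics/c25.png

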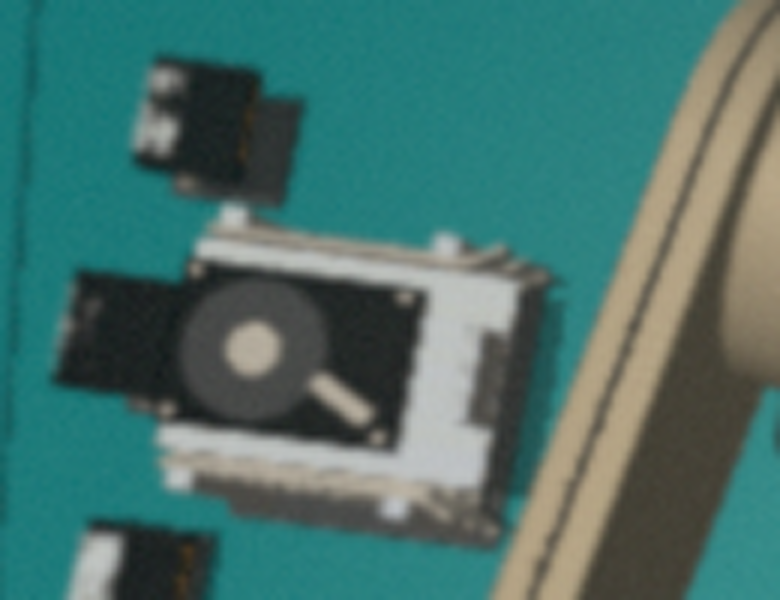

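View pics/scene15.png

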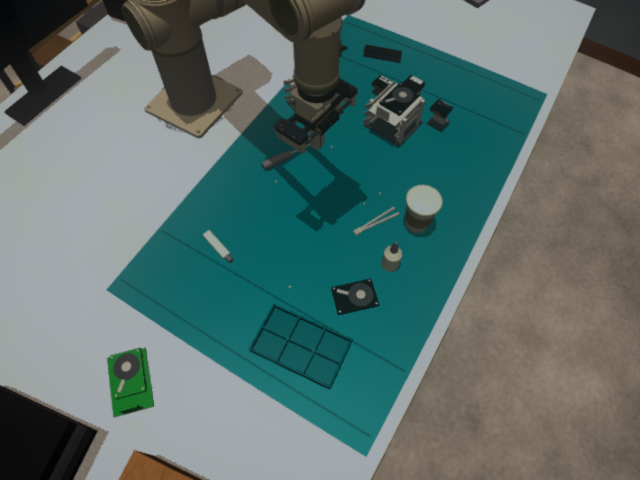

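The drive butts against the connector with no gap in either view, and the cup (423,205) and dropper (393,257) haven't moved. Handing in.

```bash
python3 -c "
from plant import *
print(close_job())"
```

```text
the job is handed in; nothing more can be done
None
```

The sled is home against the high docking connector, on the top rail pair of the farther tower. I handed the job in at about 16.5 s of the 48 s allowed.

- **Placing:** I gripped the sled by its pull tab, slid it plug end first onto the top rails and let go about 36 mm short of home. The wrist camera showed it stayed put when the fingers opened.
- **Pushing:** With the fingers closed, I pushed the tab from behind until the sled stopped firmly. The push rose to about 19 N with no further travel. I then backed the arm clear.
- **Last checks:** In the top and scene views the drive meets the connector with no visible gap and sits straight between the rails. The cup and dropper bottle look unmoved, and the wrist force readings were near zero with the arm clear.
- **Disagreement:** My estimates of the tower's position along the rails differed by about 4 mm between cameras (0.301 m against 0.305 m). The contact stop came within about 1 mm of the home position from the wrist camera. The 36 mm could therefore have been as little as 32 mm, still over the 3 cm asked.

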